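Hang two column carriers on the bench rail

TASK

Draw the two column carriers out of the slanting rack and hang each on the grey rail at the station marked in the colour of its grip, centred there: lift its hook over the rail's front lip and lower it gently until it is fully seated behind the lip, hanging upright in front of the rail. Do not drop the carriers, do not disturb the other things on the bench, and let go of both.

Things in the scene. Friction and masses are not known exactly. Their poses are not given: they have to be found in the camera images.
- yellow_carrier: hooked column carrier with yellow grip, about 0.3 kg, 100 mm wide, 180 mm long. Origin: middle of its lower edge. Axes when upright: z up, y along the width, x from front (two short steel columns, out to x = -16 mm) to back (hook). Aluminium plate 8 mm thick (x -4 to 4), z 0 to 125 mm.
- yellow_grip (a point): centre of the yellow grip bar on top of the carrier, 12 mm thick in x, 92 mm wide in y, 55 mm high (carrier z 125 to 180 mm; this point at 152.5). Same axes as the carrier. Held across its 12 mm thickness (too wide the other way).
- yellow_hook (a point): middle of the lower end of the yellow carrier's tongue (carrier x = 23, z = 95 mm; same axes). The hook is on the plate's back: a 60 mm wide bridge at z 117 to 125 mm, back to x = 26, and from it the down-turned tongue, 6 mm thick (x 20 to 26), down to z = 95. Gap between plate and tongue 16 mm.
- blue_carrier: hooked column carrier with blue grip, about 0.3 kg, 100 mm wide, 180 mm long. Origin: middle of its lower edge. Axes when upright: z up, y along the width, x from front (two short steel columns, out to x = -16 mm) to back (hook). Aluminium plate 8 mm thick (x -4 to 4), z 0 to 125 mm.
- blue_grip (a point): centre of the blue grip bar on top of the carrier, 12 mm thick in x, 92 mm wide in y, 55 mm high (carrier z 125 to 180 mm; this point at 152.5). Same axes as the carrier. Held across its 12 mm thickness (too wide the other way).
- blue_hook (a point): middle of the lower end of the blue carrier's tongue (carrier x = 23, z = 95 mm; same axes). The hook is on the plate's back: a 60 mm wide bridge at z 117 to 125 mm, back to x = 26, and from it the down-turned tongue, 6 mm thick (x 20 to 26), down to z = 95. Gap between plate and tongue 16 mm.
- station_yellow: rail station marked by a yellow plate on the rail's front. Origin: middle of the station on the lip's top edge, mid-thickness. x across the rail into the channel, away from the robot; y along the rail; z up. Lip 6 mm thick (x -3 to 3); channel behind it open from x = 3 to 25, floor 29 mm below the lip's top, back wall (to x = 31) ending 5 mm below the lip's top.
- station_blue: rail station marked by a blue plate on the rail's front. Origin: middle of the station on the lip's top edge, mid-thickness. x across the rail into the channel, away from the robot; y along the rail; z up. Lip 6 mm thick (x -3 to 3); channel behind it open from x = 3 to 25, floor 29 mm below the lip's top, back wall (to x = 31) ending 5 mm below the lip's top.
- rail: fixed grey rail, 344 mm long (y), stations at y -112, 0, 112 mm, lip top at z 165; origin on the bench under the lip; x away from the robot. Front face down to z 75. Black dividers in the channel leave 41 mm or more either side of a station's middle. Seated: bridge rests on the lip, plate in front, tongue end 22 mm below the lip's top. Feet at the ends, x -30 to 90.
- hung_carrier: a carrier of the same shape with a white grip, already hanging (fixed) at one of the three stations; origin at that station on the lip's top edge; plate centre 10 mm in front of it, grip up to 63 mm above it
- rack: fixed blue rack, 150 x 130 mm, origin on the bench under its middle; holds the carriers in pockets at x -29 and 29 mm (floors at z 32), either colour in front. They lean 30 degrees from vertical, tops toward -x (the robot), hooks on the upper side. A pocket holds a plate's lowest 36 mm with 3 mm play (2 mm each side in y): draw out 40 mm or more along the carrier's own z.
- the_wash_bottle: bystander: white squeeze bottle, 63 x 93 mm, 194 mm tall; origin at the centre of its underside
- the_bottle_a: bystander: amber bottle with white cap, 108 mm across, 188 mm tall; origin at the centre of its underside
- the_beaker_100: bystander: glass beaker, 54 mm across, 69 mm tall; origin at the centre of its underside
- the_white_box: bystander: white adapter lying flat, 38 x 118 x 22 mm; origin at the centre of its underside
- the_column_0: bystander: steel column with yellow label, lying, 31 x 178 x 12 mm; origin at the centre of its underside
- the_carton_top: bystander: small white carton, 40 x 40 x 70 mm; origin at the centre of its underside

How it is judged:
By the outcome, as a careful person would: the job done as asked, in the order asked, and still so for the second after the job is handed in, with the robot touching nothing.
It also fails if it takes over 67 s, if anything falls off the work surface, if the arm or the gripper's body presses on something with over 40 N, if the wrist force passes 120 N, or if a joint passes its speed limit or range.

ROBOT

A 6-joint arm with a two-finger parallel gripper is mounted at the origin on a cart in front of the work surface, level with it; the furniture and walls round the work are solid. World frame = base frame: x ahead of the robot, y to its left, z up, the work surface at z = 0. Lengths are in mm, angles in rad, forces in N, time in s.
With the tool pointing down it reaches from about 350 to 975 mm from the base axis. Payload 7.1 kg.
Tool frame: the origin (TCP) lies on the front face of the gripper's body, between the roots of the fingers; the fingertips stand 80 mm ahead of it and the grasp point (between the pads) lies 61 mm ahead of it (env.tips_ahead is the distance from the TCP to the fingertips, in mm); z points along the fingers, y is the line along which they close (so a half turn about z gives the same grasp; the last joint's range is limited). The gripper opens to 88 mm and grips with 3 to 60 N. Pads are 20 mm wide; open, the fingers measure 115 mm over their backs; the gripper's body (75 mm by 178 mm) begins 61 mm behind the grasp point.
Start: joints at [-0.019, 0.423, 1.63, -0, 1.089, -0.019], TCP at [624.984, 0.026, 302.675] pointing down, gripper open.
Joint ranges: [-3, 3], [-0.9, 2.11], [0.09, 2.58], [-1.31, 4.45], [0.11, 2.69], [-2.54, 2.54]. Speed limits (rad/s): [2.39, 2.39, 3.01, 3.14, 3.14, 3.14].

INTERFACE

Orientations are given as a unit quaternion [x, y, z, w].
In Python, from station import env, set_gripper, viewer, workorder gives the robot as it stands. Calls block until the motion is done:
- env.reach(position, orientation): joint-space move of the TCP to a pose.
- env.move_l(position, rot=None, rate=150, f_stop=None): straight line of the TCP; rot=None keeps the orientation; rate is the mean speed in mm/s. With f_stop (N) it stops when the force on the tool has changed by that much, and returns True; else False.
- env.move_joints(angles): joint-space move.
- set_gripper(opening): finger opening in mm; the grip force is fixed at half the most; returns when the fingers have stopped.
- env.hold(seconds).
- env.ik(position, orientation): joint angles nearest the present ones, or None.
- env.read_state(): the state.
- viewer.camera(name): name is "scene" or "side" or "wrist"; returns the picture (400x640x3 uint8, blue, green, red); there is no depth.
- viewer.camera_params(name): a dict with "fx", "fy", "cx", "cy" (pixels), "pose" (4x4, takes a point from camera to world coordinates); the wrist camera has in their place "tool_from_camera" (4x4, takes a point from camera to tool coordinates, whose origin is the TCP and whose axes are the flange's). Camera axes: x right, y up, looking along -z (the intrinsics and any distortion apply to the point x, -y, -z); pixel columns grow to the right and rows downward; lengths in mm; the calibration is good to about 2 mm. The wrist camera is an equidistant fisheye: a pixel r from the principal point sees the ray r / f radians off the axis. A picture is of the moment at which its call begins: read the wrist's pose just before it. camera_params takes no time and is no camera call.
A pose or a line that the arm cannot do raises env.IKError and nothing moves.
- workorder.sign_off(): hands the job in; it is judged then, once.
The state is a dict: "time_s": time; "qpos": joint angles; "dq": joint speeds; "tau": joint torques, N m; "tool_pos": TCP position; "orientation": TCP orientation; "force": force on the tool from outside, world axes, zero at the start; "wrist_torque": the same for the moment, N m; "width": finger opening in mm; "grip_force": force on a finger pad.
Only numpy, scipy, OpenCV 4.12 (cv2) and the standard library are available. Lean on these libraries where they do the work, as an engineer would, in place of code of your own. Each camera call takes 0.05 s, during which the arm holds its last target. There are 200 camera calls.

## Working session

There is one attempt and no reset: what is moved stays moved. The work goes in short steps, each a Python script; the robot and the scene stay as the last script left them, time stands still between calls to the robot, and variables do not carry over. Pictures are saved under pics/ and viewed, at most 14 in all, crops included, and the job is handed in when it is done.

```bash
mkdir -p pics; ls; python3 - <<'E'
from station import env, set_gripper, viewer, workorder
import cv2, numpy as np
np.set_printoptions(precision=4,suppress=True)
for n in ["scene","side","wrist"]:
    im=viewer.camera(n); cv2.imwrite(f"pics/{n}0.png",im)
    p=viewer.camera_params(n); print(n,{k:(np.array(v)) for k,v in p.items()})
s=env.read_state(); print(s)
a=cv2.imread("pics/scene0.png");b=cv2.imread("pics/side0.png")
E
```

```text
pics
scene {'fx': array(369.7699), 'fy': array(369.7699), 'cx': array(314.7815), 'cy': array(200.9103), 'pose': array([[ -0.8449,   0.2451,  -0.4754, -51.5766],
       [ -0.5349,  -0.385 ,   0.7521, 806.052 ],
       [  0.0013,   0.8898,   0.4564, 622.4442],
       [  0.    ,   0.    ,   0.    ,   1.    ]])}
side {'fx': array(435.6752), 'fy': array(435.6752), 'cx': array(325.9205), 'cy': array(198.5717), 'pose': array([[    0.934 ,     0.1373,    -0.3299,    30.6472],
       [   -0.3572,     0.3317,    -0.8731, -1238.8384],
       [   -0.0105,     0.9333,     0.3589,   624.012 ],
       [    0.    ,     0.    ,     0.    ,     1.    ]])}
wrist {'fx': array(309.7069), 'fy': array(309.7069), 'cx': array(318.6007), 'cy': array(205.0599), 'tool_from_camera': array([[  0.0005,   0.9707,   0.2402,  65.8829],
       [  1.    ,  -0.0004,  -0.0006,   0.0053],
       [ -0.0005,   0.2402,  -0.9707, -82.9302],
       [  0.    ,   0.    ,   0.    ,   1.    ]])}
{'time_s': 0.15, 'qpos': array([-0.019 ,  0.4237,  1.6305, -0.    ,  1.0886, -0.019 ]), 'dq': array([-0.0006, -0.0028, -0.0028,  0.0005,  0.0008, -0.0008]), 'tau': array([  0.001 , -54.4981, -27.3919,   0.0645,   0.0204,  -0.    ]), 'tool_pos': array([624.6734,   0.0266, 302.084 ]), 'orientation': array([ 0.7071,  0.7071, -0.0004, -0.0004]), 'force': array([0.7938, 0.533 , 0.5892]), 'wrist_torque': array([-0.0214,  0.0029,  0.0669]), 'grip_force': 0.0, 'width': 87.39287706727315}
```

View pics/scene0.png

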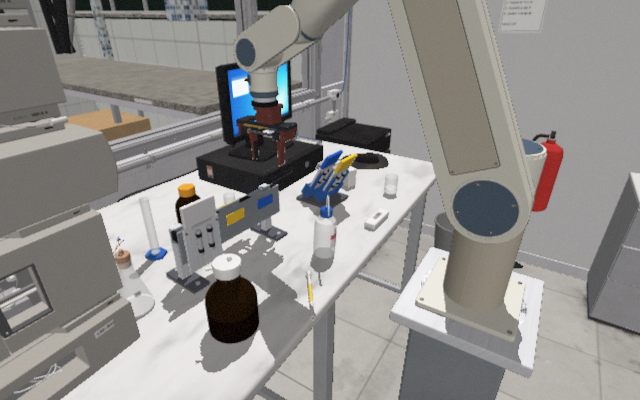

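View pics/side0.png

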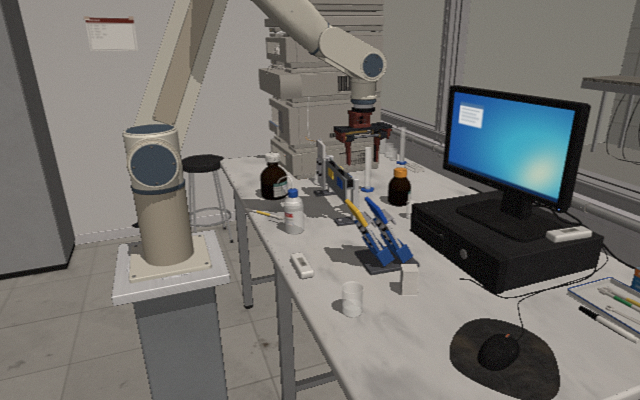

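View pics/wrist0.png

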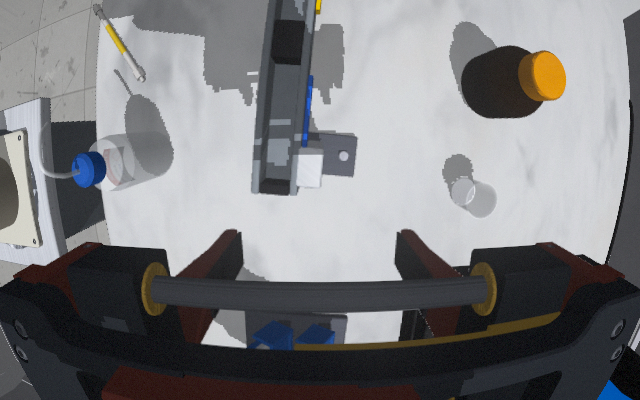

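Rough layout: the rack (yellow in front, blue behind) is at y<0 and the rail at y>0, with the white carrier hung at its far-left end and the blue and yellow plates visible. I'll enlarge the key areas to get pixels.

```bash
python3 - <<'E'
import cv2, numpy as np
a=cv2.imread("pics/scene0.png");b=cv2.imread("pics/side0.png");w=cv2.imread("pics/wrist0.png")
f=lambda i,x,y,ww,h,s:cv2.resize(i[y:y+h,x:x+ww],(int(ww*s),int(h*s)),interpolation=cv2.INTER_CUBIC)
out=np.zeros((600,800,3),np.uint8)
A=f(a,160,140,200,150,2.6); out[:390,:520]=A
B=f(b,300,130,125,150,2.2); out[:330,525:800]=B
C=f(w,240,0,130,200,1.05*1.0); out[390:600,0:C.shape[1]]=C[:210]
D=f(a,290,140,80,70,3); out[390:600,150:390]=D
cv2.imwrite("pics/crop1.png",out)
E
```

```text
(no output)
```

View pics/crop1.png

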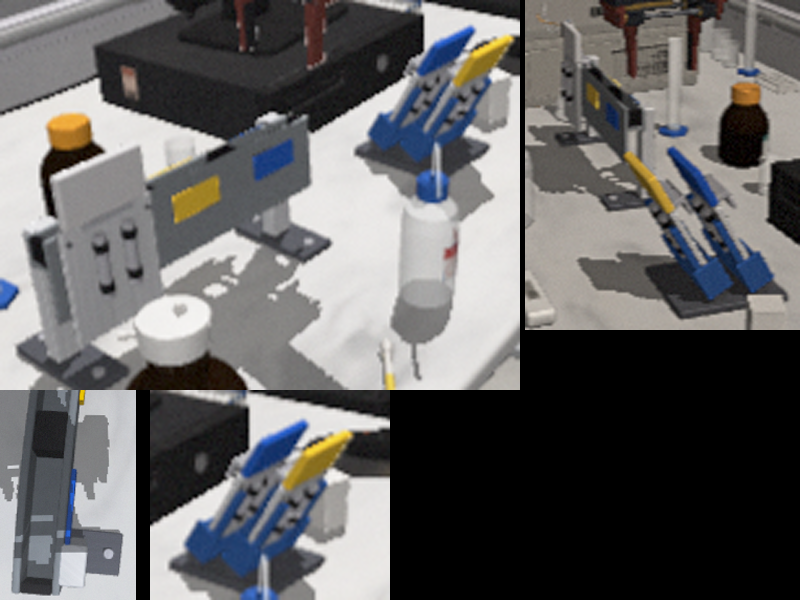

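The crop shows that the plates face the robot (-x): hung carrier at the +y station, yellow in the middle, blue at the -y end. In the rack, yellow is in front and blue behind. Next I'll triangulate with colour masks.

```bash
cat > h.py <<'E'
import numpy as np, cv2
from scipy.spatial.transform import Rotation as R
from station import env, set_gripper, viewer, workorder
np.set_printoptions(precision=2,suppress=True)
def snap(n,fn=None):
    s=env.read_state(); im=viewer.camera(n); p=viewer.camera_params(n)
    if n=="wrist":
        T=np.eye(4);T[:3,:3]=R.from_quat(s["orientation"]).as_matrix();T[:3,3]=s["tool_pos"]
        p["pose"]=T@np.array(p["tool_from_camera"])
    if fn: cv2.imwrite("pics/"+fn,im)
    return im,p
def ray(n,p,uv):
    x=(uv[0]-p["cx"])/p["fx"];y=(uv[1]-p["cy"])/p["fy"]
    if n=="wrist":
        r=np.hypot(x,y);k=np.sin(r)/r if r>1e-9 else 1
        d=np.array([x*k,-y*k,-np.cos(r)])
    else: d=np.array([x,-y,-1.])
    P=np.array(p["pose"]);d=P[:3,:3]@d
    return P[:3,3],d/np.linalg.norm(d)
def plane(n,p,uv,z):
    o,d=ray(n,p,uv);return o+d*(z-o[2])/d[2]
def tri(rs):
    A=sum(np.eye(3)-np.outer(d,d) for o,d in rs);b=sum((np.eye(3)-np.outer(d,d))@o for o,d in rs)
    x=np.linalg.solve(A,b);return x,[round(float(np.linalg.norm(np.cross(x-o,d))),1) for o,d in rs]
def mask(im,col):
    h=cv2.cvtColor(im,cv2.COLOR_BGR2HSV)
    lo,hi={"y":((22,150,70),(33,255,255)),"b":((104,170,50),(122,255,255))}[col]
    return cv2.inRange(h,np.array(lo),np.array(hi))
def blobs(im,col,roi,amin=25):
    x,y,w,h=roi;m=np.zeros(im.shape[:2],np.uint8);m[y:y+h,x:x+w]=mask(im,col)[y:y+h,x:x+w]
    n,l,st,c=cv2.connectedComponentsWithStats(m)
    return [(c[i],st[i],l==i) for i in range(1,n) if st[i][4]>=amin]
E
python3 - <<'E'
from h import *
P={};I={}
for n in ["scene","side"]: I[n],P[n]=snap(n)
rois={"scene":(210,140,160,100),"side":(315,155,110,115)}
for n in I:
  for c in "yb":
    for ce,st,m in blobs(I[n],c,rois[n],12):
        cs,_=cv2.findContours(m.astype(np.uint8),0,2)
        print(n,c,ce,st,cv2.boxPoints(cv2.minAreaRect(cs[0])).round(1).tolist())
for nm,a,b in [("yst",(235,217),(331.4,174)),("bst",(265,201.5),(343,181))]:
    print(nm,tri([ray("scene",P["scene"],a),ray("side",P["side"],b)]))
E
```

```text
scene y [344.96 162.59] [335 154  22  19 163] [[332.0, 169.0], [351.5, 149.5], [357.5, 155.5], [338.0, 175.0]]
scene y [234.88 216.07] [226 208  18  17 177] [[223.39999389648438, 216.8000030517578], [242.60000610351562, 207.1999969482422], [246.60000610351562, 215.1999969482422], [227.39999389648438, 224.8000030517578]]
scene b [330.99 159.16] [321 151  21  18 140] [[318.20001220703125, 162.0], [340.1000061035156, 149.5], [343.79998779296875, 156.0], [321.8999938964844, 168.5]]
scene b [316.61 190.38] [303 175  32  26 227] [[301.6000061035156, 192.8000030517578], [314.0, 168.0], [334.3999938964844, 178.1999969482422], [322.0, 203.0]]
scene b [335.62 188.86] [329 182  14  13  42] [[328.5, 193.39999389648438], [341.0, 182.0], [343.29998779296875, 184.39999389648438], [330.70001220703125, 195.8000030517578]]
scene b [264.52 201.01] [258 194  15  15 114] [[255.0, 201.39999389648438], [271.0, 194.0], [274.20001220703125, 201.0], [258.20001220703125, 208.39999389648438]]
scene b [325.14 211.54] [321 206  11  11  74] [[321.0, 216.0], [321.0, 206.0], [331.0, 206.0], [331.0, 216.0]]
side b [3
[... 499 characters left out ...]
de b [399.53 249.01] [385 230  27  33 159] [[380.6000061035156, 233.1999969482422], [391.1000061035156, 225.60000610351562], [412.3999938964844, 255.3000030517578], [401.79998779296875, 262.8999938964844]]
side b [379.31 251.43] [366 233  28  33 183] [[360.8999938964844, 237.0], [371.70001220703125, 228.60000610351562], [394.29998779296875, 257.70001220703125], [383.5, 266.1000061035156]]
side b [385.78 241.  ] [382 235   9  12  18] [[381.3999938964844, 235.39999389648438], [383.20001220703125, 234.3000030517578], [390.3999938964844, 245.8000030517578], [388.6000061035156, 246.89999389648438]]
yst (array([592.53, 189.38, 130.32]), [0.8, 0.8])
bst (array([586.55,  74.57, 134.6 ]), [6.7, 6.7])
```

```bash
python3 - <<'E'
from h import *
P={n:viewer.camera_params(n) for n in ["scene","side"]}
T=lambda a,b:tri([ray("scene",P["scene"],a),ray("side",P["side"],b)])
yg=T((345,162.6),(356.8,213));bg=T((331,159.2),(376.2,210.2))
print(yg,bg)
# wash bottle cap, carton
print("wash",T((325.1,211.5),(292.5,194)))
q=env.read_state()["orientation"]
env.move_l([600,75,340],rate=250); I,p=snap("wrist","w_rail.png")
x=yg[0]; env.move_l([x[0]+30,x[1]-75,360],rate=300); I,p=snap("wrist","w_rack.png")
np.save("p_rack.npy",p["pose"])
s=env.read_state();print(s["time_s"],s["tool_pos"])
a=cv2.imread("pics/w_rail.png")[:300];b=cv2.imread("pics/w_rack.png")[:300]
cv2.imwrite("pics/two.png",np.vstack([a,b]))
E
```

```text
(array([ 493.65, -249.53,  162.48]), [0.2, 0.2]) (array([ 550.74, -252.42,  162.53]), [0.1, 0.1])
wash (array([398.73,  38.89, 132.69]), [1.4, 1.4])
2.3583 [ 523.88 -323.41  359.89]
```

View pics/two.png

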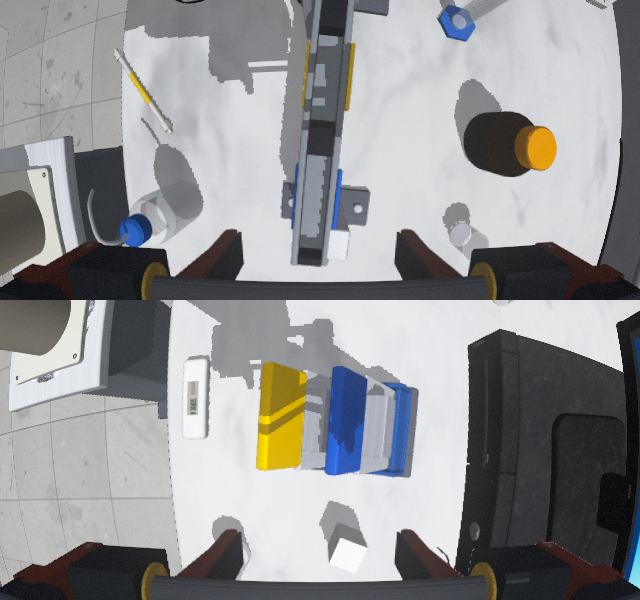

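The upper picture shows the rail (column ~315, near end at row 265, blue front plate ~(295,197), yellow front plate ~(306,75)). The lower one shows the rack, with the yellow grip at (280,415-300) and the blue at (347,420-300). I'll zoom for edges.

```bash
python3 - <<'E'
import cv2,numpy as np
a=cv2.imread("pics/w_rail.png");b=cv2.imread("pics/w_rack.png")
o=np.zeros((600,800,3),np.uint8)
A=cv2.resize(a[0:272,275:375],None,fx=2.2,fy=2.2,interpolation=cv2.INTER_NEAREST);o[:A.shape[0],:A.shape[1]]=A
B=cv2.resize(b[50:190,245:425],None,fx=3,fy=3,interpolation=cv2.INTER_NEAREST);o[:B.shape[0],240:240+B.shape[1]]=B
# gradient along row samples
g=cv2.cvtColor(a,cv2.COLOR_BGR2GRAY)
for r in (100,140,200,240): print(r,g[r,285:362].tolist())
cv2.imwrite("pics/zoom.png",o)
E
```

```text
100 [133, 136, 135, 137, 136, 135, 138, 138, 136, 138, 134, 137, 134, 136, 136, 137, 130, 124, 124, 85, 87, 93, 89, 92, 88, 84, 69, 100, 133, 143, 143, 145, 146, 146, 145, 149, 146, 144, 148, 141, 96, 90, 89, 87, 89, 89, 92, 91, 90, 86, 87, 84, 72, 76, 90, 90, 92, 90, 91, 86, 79, 124, 128, 128, 143, 182, 217, 215, 216, 217, 216, 215, 214, 213, 214, 215, 214]
140 [137, 137, 137, 136, 134, 136, 135, 136, 134, 130, 135, 134, 136, 134, 128, 114, 125, 137, 144, 145, 148, 141, 92, 60, 49, 54, 51, 54, 53, 49, 53, 53, 51, 52, 53, 52, 53, 51, 51, 52, 55, 51, 53, 52, 50, 54, 51, 58, 53, 85, 128, 146, 146, 148, 148, 154, 175, 218, 219, 219, 218, 218, 218, 218, 217, 218, 217, 218, 218, 218, 217, 219, 215, 217, 218, 218, 218]
200 [102, 105, 99, 121, 157, 190, 187, 164, 119, 68, 80, 126, 143, 148, 154, 154, 137, 84, 118, 141, 147, 148, 146, 147, 145, 147, 148, 148, 148, 150, 149, 149, 151, 150, 150, 116, 90, 89, 94, 93, 91, 83, 78, 99, 141, 145, 150, 152, 147, 122, 70, 96, 104, 100, 94, 102, 106, 107, 106, 107, 109, 106, 105, 108, 105, 108, 106, 107, 105, 109, 109, 109, 107, 108, 109, 108, 107]
240 [220, 219, 218, 219, 221, 221, 219, 177, 139, 146, 154, 157, 156, 124, 88, 89, 97, 94, 90, 94, 96, 92, 95, 92, 90, 91, 93, 90, 94, 92, 93, 96, 94, 94, 93, 94, 92, 75, 75, 127, 145, 152, 154, 169, 214, 226, 230, 232, 232, 233, 231, 232, 232, 233, 233, 233, 233, 233, 232, 232, 234, 233, 228, 191, 208, 222, 221, 221, 221, 223, 221, 220, 222, 221, 221, 222, 221]
```

View pics/zoom.png

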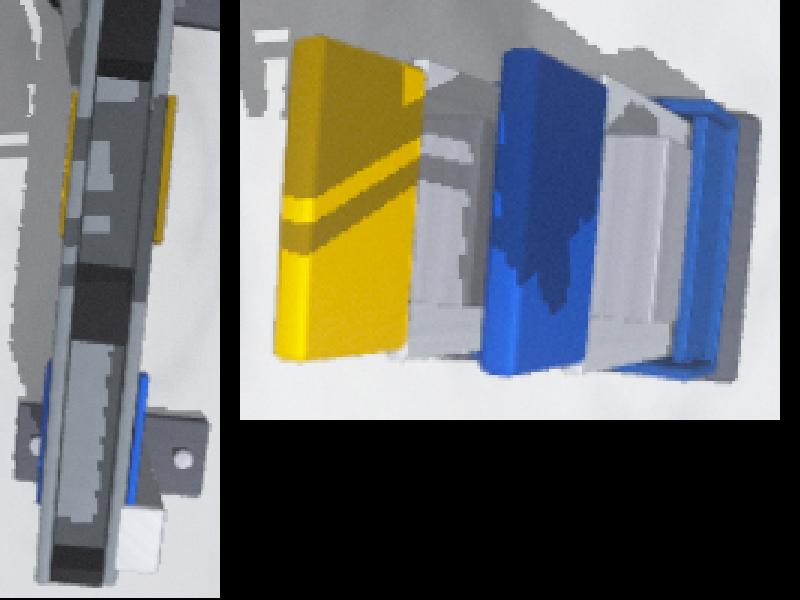

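The zoom shows the lip strip clearly, with its near end at row 265, plus the plate ends. The grip bars show their 12 mm top faces and back-face corners. Now I'll project these.

```bash
python3 - <<'E'
from h import *
s=env.read_state(); p=viewer.camera_params("wrist"); tc=np.array(p["tool_from_camera"])
pr=dict(p);pr["pose"]=np.load("p_rack.npy")
pl=dict(p);T=np.eye(4);T[:3,:3]=R.from_quat(s["orientation"]).as_matrix();T[:3,3]=[600,75,340];pl["pose"]=T@tc
print("cmd vs actual offset:", s["tool_pos"])
print("lip mids")
L=np.array([plane("wrist",pl,u,165) for u in [(295.2,240),(298.3,200),(303.4,140),(308,100)]]);print(L)
print("end",plane("wrist",pl,(294,265),165))
z2=lambda X,Y:(275+X/2.2,Y/2.2)
for nm,a,b in [("blueF",(48,360),(38,503)),("yelF",(75,95),(63,235)),("blueB",(144,373),(133,503)),("yelB",(172,96),(157,243))]:
    A,B=[plane("wrist",pl,z2(*q),132) for q in (a,b)];print(nm,A,B,(A+B)/2)
z3=lambda X,Y:(245+(X-240)/3,50+Y/3)
C={"y":[(327,38),(303,360),(425,70),(407,345),(292,40),(276,358)],"b":[(540,48),(514,375),(606,78),(585,360),(503,50),(481,372)]}
loc=[(6,180),(6,180),(6,125),(6,125),(-6,180),(-6,180)]
for k in C:
    print(k)
    pts=[]
    for c,(x,z) in zip(C[k],loc):
        h=33+z*.866+x*.5; pts.append(plane("wrist",pr,z3(*c),h)); 
        print(pts[-1], "origin-x est", pts[-1][0]-x*.866+z*.5)
    for i in (0,2,4):
        d=pts[i]-pts[i+1];print("mid",(pts[i]+pts[i+1])/2,"len",np.linalg.norm(d),"yaw",np.degrees(np.arctan2(-d[0],d[1])))
E
```

```text
cmd vs actual offset: [ 523.88 -323.41  359.89]
lip mids
[[579.4   45.14 165.  ]
 [582.75  81.57 165.  ]
 [587.44 132.59 165.  ]
 [591.26 165.99 165.  ]]
end [577.72  20.6  165.  ]
blueF [579.52 109.22 132.  ] [574.11  44.89 132.  ] [576.82  77.05 132.  ]
yelF [590.99 224.72 132.  ] [586.11 162.78 132.  ] [588.55 193.75 132.  ]
blueB [620.77 103.65 132.  ] [616.86  44.99 132.  ] [618.82  74.32 132.  ]
yelB [632.29 224.93 132.  ] [625.78 159.58 132.  ] [629.04 192.26 132.  ]
y
[ 487.71 -201.48  191.88] origin-x est 572.5098779424286
[ 480.5  -290.02  191.88] origin-x est 565.3077034604855
[ 512.31 -202.36  144.25] origin-x est 569.616545322429
[ 506.42 -291.5   144.25] origin-x est 563.7256801049865
[ 477.03 -200.24  185.88] origin-x est 572.2273032341814
[ 471.72 -290.12  185.88] origin-x est 566.9179630136548
mid [ 484.1  -245.75  191.88] len 88.82636204147389 yaw -4.650732962249577
mid [ 509.37 -246.93  144.25] len 89.33043973231266 yaw -3.7810943907187755
mid [ 474.38 -245.18  185.88] len 90.03715960549481 yaw -3.38059711409397
b
[ 544.84 -204.77  191.88] origin-x est 629.6422157897814
[ 538.29 -294.32  191.88] origin-x est 623.0979463131802
[ 570.05 -203.98  144.25] origin-x est 627.3512955834283
[ 564.18 -296.15  144.25] origin-x est 621.479282342249
[ 535.19 -204.29  185.88] origin-x est 630.3909512119487
[ 529.42 -294.38  185.88] origin-x est 624.6142511943794
mid [ 541.57 -249.54  191.88] len 89.79382801145172 yaw -4.179482789025309
mid [ 567.11 -250.07  144.25] len 92.35364398977539 yaw -3.645429250412602
mid [ 532.31 -249.34  185.88] len 90.27876242026399 yaw -3.6687123190449484
```

```bash
cat >> h.py <<'E'
F=np.array([[0,1,0],[1,0,0],[0,0,-1.]])
def crot(yaw,lean): return R.from_euler("ZY",[yaw,lean],degrees=True)
def tcp(grip,rc,up=0):  # grip point world + carrier rotation -> TCP pose
    M=rc.as_matrix(); return np.asarray(grip)+M[:,2]*(61+up), R.from_matrix(M@F).as_quat()
def st(t=""):
    s=env.read_state();print(t,round(s["time_s"],2),s["tool_pos"],"F",s["force"],"w",round(s["width"],1),"g",round(s["grip_force"],1));return s
RACKYAW=-3.7; RAILYAW=-5.4
GY=np.array([492.3,-246.0,165.]);GB=np.array([550.2,-249.7,165.])
SB=np.array([582.4,80.1,165.]);SY=np.array([593.0,191.6,165.])
E
python3 - <<'E'
from h import *
rc=crot(RACKYAW,-30)
set_gripper(42)
P,q=tcp(GY,rc,90); env.reach(P,q); st("pre")
P,q=tcp(GY,rc); print(env.move_l(P,q,rate=80,f_stop=12)); st("at")
set_gripper(0); s=st("gripped")
snap("side","g_side.png"); snap("scene","g_scene.png")
P,q=tcp(GY,rc,70); print(env.move_l(P,q,rate=60,f_stop=25)); st("out")
a,_=snap("side","o_side.png");b,_=snap("scene","o_scene.png")
f=lambda i,x,y:cv2.resize(i[y:y+133,x:x+133],(400,400))
cv2.imwrite("pics/out1.png",np.hstack([f(b,270,80),f(a,310,140)]))
E
```

```text
pre 3.9 [ 417.6  -241.77  296.7 ] F [ 0.57 -0.69  1.21] w 41.8 g 0.0
False
at 5.17 [ 461.89 -244.09  218.04] F [ 0.9  -0.33  0.97] w 41.9 g 0.0
gripped 5.75 [ 461.79 -244.04  217.95] F [-1.62  0.49  2.48] w 12.0 g 30.0
False
out 7.17 [ 426.94 -241.69  278.14] F [ 0.2   1.35 -2.73] w 12.4 g 30.0
```

View pics/out1.png

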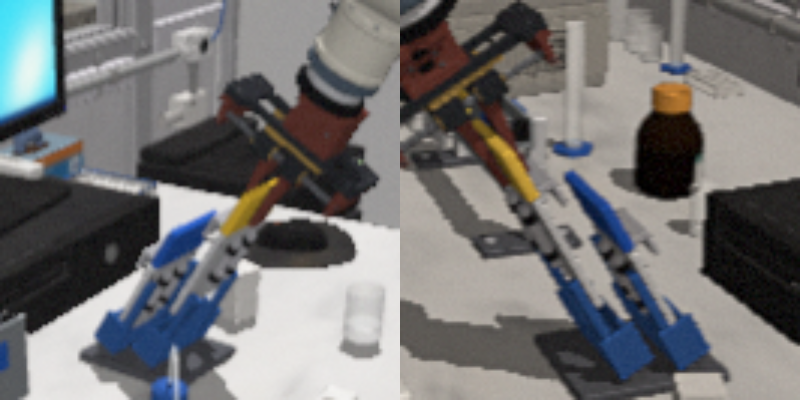

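Yellow is gripped (12 mm) and drawn out, with about 3 N of weight on the wrist. Now I'll bring it upright to the front of its station.

```bash
cat >> h.py <<'E'
def hang(S,dx,dz,dy=0): # TCP pose with carrier plate centre at rail x=dx, bridge dz above seat
    rc=crot(RAILYAW,0); return tcp(S+rc.apply([dx,dy,-117+152.5+dz]),rc)
E
python3 - <<'E'
from h import *
rc=crot(RACKYAW,-30)
P,q=tcp(GY,rc,120); env.move_l(P,q,rate=150)
P,q=hang(SY,-60,100); P2=P.copy(); P2[1]=-60; P2[0]-=15
env.reach(P2,q); st("mid")
env.move_l(P,q,rate=200)
P,q=hang(SY,-50,45); env.move_l(P,q,rate=120); env.hold(.3); st("pre")
w,_=snap("wrist","pre_w.png");a,_=snap("side","pre_side.png");b,_=snap("scene","pre_scene.png")
f=lambda i,x,y,n:cv2.resize(i[y:y+n,x:x+n],(400,400),interpolation=cv2.INTER_CUBIC)
o=np.hstack([f(b,160,110,150),f(w,220,60,200)])
cv2.imwrite("pics/pre1.png",o)
E
```

```text
mid 8.73 [517.81 -59.93 360.22] F [-0.02 -0.4  -1.45] w 11.6 g 30.0
pre 11.09 [543.39 196.41 307.2 ] F [-1.4  -0.61 -2.17] w 11.8 g 30.0
```

View pics/pre1.png

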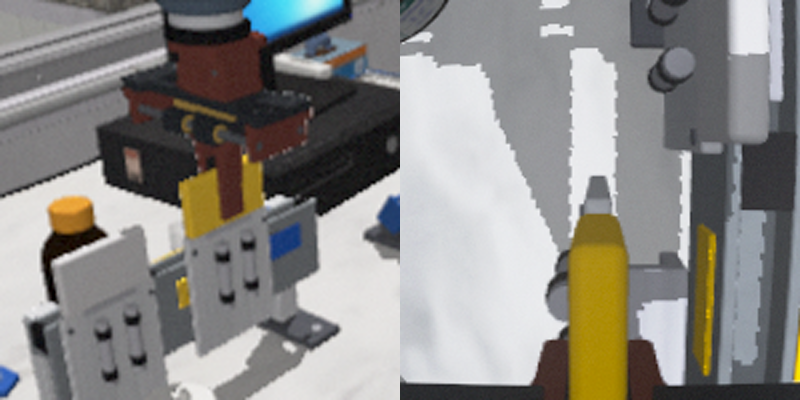

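```bash
python3 - <<'E'
from h import *
w=cv2.imread("pics/pre_w.png"); g=cv2.cvtColor(w,cv2.COLOR_BGR2GRAY)
for r in (165,185,215,235): print(r,g[r,362:418].tolist())
p=viewer.camera_params("wrist");s=env.read_state()
T=np.eye(4);T[:3,:3]=R.from_quat(s["orientation"]).as_matrix();T[:3,3]=s["tool_pos"];p["pose"]=T@np.array(p["tool_from_camera"])
np.save("pose_pre.npy",p["pose"])
for c in [(300,95),(320,95)]: print(g[60:140,c[0]].tolist()) if 0 else None
# grip top far corners: carrier top at z= grip+27.5
gz=s["tool_pos"][2]-61+27.5
for u in [(292,167),(308,167)]: print("grip far top corner",plane("wrist",p,u,gz))
print("hung grip near end top", plane("wrist",p,(393,130),228), plane("wrist",p,(385,130),200))
cv2.imwrite("pics/pre_zoom.png",cv2.resize(w[60:250,280:440],None,fx=3.15,fy=3.15,interpolation=cv2.INTER_NEAREST))
E
```

```text
165 [230, 230, 215, 98, 71, 66, 65, 67, 66, 66, 65, 65, 67, 65, 65, 65, 65, 64, 65, 66, 78, 87, 96, 107, 153, 155, 151, 145, 144, 146, 147, 144, 143, 141, 141, 140, 141, 138, 136, 129, 84, 88, 85, 83, 84, 74, 64, 66, 63, 60, 59, 60, 60, 62, 90, 131]
185 [229, 223, 145, 79, 69, 66, 76, 83, 87, 85, 89, 83, 144, 168, 133, 134, 80, 64, 62, 83, 111, 140, 154, 155, 155, 155, 150, 153, 160, 158, 158, 157, 160, 161, 159, 158, 157, 160, 158, 155, 120, 99, 100, 99, 93, 71, 70, 68, 69, 73, 68, 70, 75, 101, 139, 160]
215 [188, 134, 68, 66, 68, 78, 83, 86, 87, 89, 84, 156, 166, 129, 109, 69, 67, 65, 96, 128, 150, 153, 156, 155, 150, 150, 154, 156, 157, 158, 157, 159, 159, 159, 157, 159, 153, 102, 99, 96, 98, 98, 92, 74, 70, 68, 72, 66, 71, 68, 75, 104, 144, 159, 158, 157]
235 [162, 63, 64, 64, 80, 86, 87, 87, 86, 84, 121, 132, 141, 122, 65, 66, 62, 97, 127, 145, 148, 150, 152, 147, 138, 154, 159, 160, 159, 158, 154, 157, 157, 157, 157, 156, 142, 96, 96, 96, 96, 78, 70, 67, 70, 71, 69, 68, 66, 94, 132, 154, 160, 161, 158, 143]
grip far top corner [538.13 249.02 273.29]
grip far top corner [544.16 248.42 273.29]
hung grip near end top [588.61 259.05 228.  ] [590.31 258.84 200.  ]
```

View pics/pre_zoom.png

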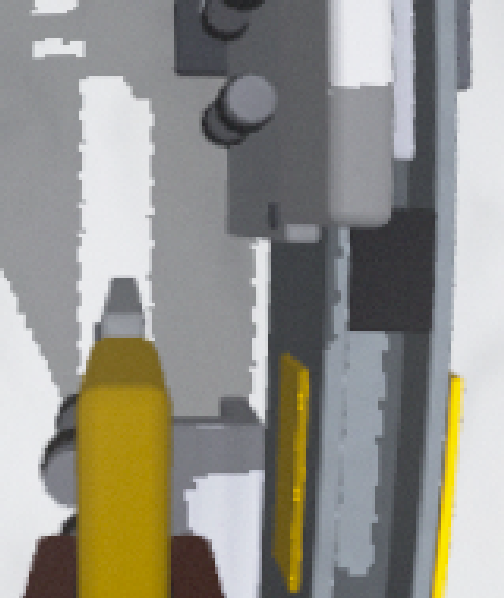

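The zoom shows the lip strip at px ~379-386 (row 235) and 382-388 (row 187), the yellow plate at rows 173-247, the held grip's far top edge at row 183, and the hung grip's near end at row 130. Now I'll convert these.

```bash
python3 - <<'E'
from h import *
p=viewer.camera_params("wrist");p["pose"]=np.load("pose_pre.npy");s=env.read_state()
z=lambda X,Y:(280+X/3.15,60+Y/3.15)
print("cam",p["pose"][:3,3])
gz=s["tool_pos"][2]-61+27.5
for u in [(80,388),(168,388)]: print("grip far top",plane("wrist",p,z(*u),gz))
for u in [(383,235),(383.3,215),(385,185)]:
    L=plane("wrist",p,u,165);e=SY+crot(RAILYAW,0).apply([0,L[1]-SY[1],0]);print("lip",L,"model x",e[0])
for h in (140,145,150): 
    a,b=plane("wrist",p,z(292,355),h),plane("wrist",p,z(285,590),h);print("plate",h,a,b,(a+b)/2)
for u in [(332,222),(390,222)]: print("hung",plane("wrist",p,z(*u),228))
print("hung plate end",plane("wrist",p,z(240,235),165), "expected held grip far y", (s["tool_pos"]+crot(RAILYAW,0).apply([0,46,0])))
E
```

```text
cam [549.35 261.96 389.73]
grip far top [542.55 242.33 273.29]
grip far top [553.17 241.33 273.29]
lip [592.12 177.98 165.  ] model x 591.7182977531788
lip [592.91 194.2  165.  ] model x 593.244586581359
lip [595.27 217.38 165.  ] model x 595.4256513625822
plate 140 [590.58 223.57 140.  ] [585.39 158.38 140.  ] [587.98 190.97 140.  ]
plate 145 [589.75 224.34 145.  ] [584.66 160.45 145.  ] [587.21 192.39 145.  ]
plate 150 [588.93 225.11 150.  ] [583.94 162.53 150.  ] [586.44 193.82 150.  ]
hung [584.46 259.03 228.  ]
hung [594.56 258.48 228.  ]
hung plate end [576.32 256.33 165.  ] expected held grip far y [547.58 242.17 306.79]
```

```bash
cat >> h.py <<'E'
SY=np.array([593.1,192.5,165.]);SB=np.array([582.6,81.0,165.])
def seat(S):
    P,q=hang(S,-10,45); env.move_l(P,q,rate=80)
    P,q=hang(S,-10,10); env.move_l(P,q,rate=80); env.hold(.3); st("above")
    P,q=hang(S,-10,-5); r=env.move_l(P,q,rate=20,f_stop=5)
    s=st("contact %s"%r); print("dz",s["tool_pos"][2]-hang(S,-10,0)[0][2])
E
python3 - <<'E'
from h import *
seat(SY); env.hold(.2); st()
a,_=snap("scene","seat_y.png");b,_=snap("wrist","seat_yw.png")
f=lambda i,x,y,n:cv2.resize(i[y:y+n,x:x+n],(400,400),interpolation=cv2.INTER_CUBIC)
cv2.imwrite("pics/seat1.png",np.hstack([f(a,160,110,150),f(b,220,60,200)]))
E
```

```text
above 12.78 [583.34 193.49 271.96] F [ 0.88 -0.07 -2.76] w 12.0 g 30.0
contact True 13.31 [583.14 193.38 261.92] F [ 0.24 -0.94  4.17] w 12.3 g 30.0
dz 0.4168863211279472
 13.51 [583.1  193.39 261.9 ] F [ 0.07 -0.64  5.17] w 12.2 g 30.0
```

View pics/seat1.png

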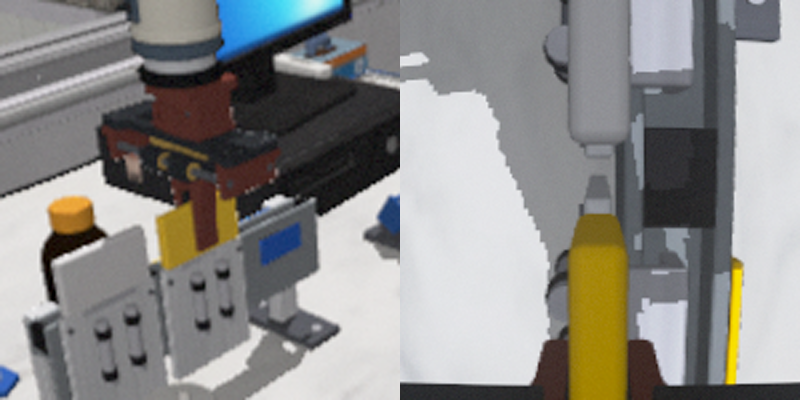

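Contact came 0.4 mm from nominal seat height, and the carrier lines up with the hung one. I'll release it and fetch blue.

```bash
python3 - <<'E'
from h import *
set_gripper(32); env.hold(.3); st("open")
P,q=hang(SY,-10,110); env.move_l(P,q,rate=120); w,_=snap("wrist","rel_w.png"); a,_=snap("scene","rel_s.png")
P,q=hang(SY,-60,110); P[1]=-60; env.move_l(P,q,rate=250)
set_gripper(42)
rc=crot(RACKYAW,-30)
P,q=tcp(GB,rc,90); env.reach(P,q); b,pb=snap("wrist","preb_w.png")
P,q=tcp(GB,rc); print(env.move_l(P,q,rate=80,f_stop=12)); st("at")
set_gripper(0); st("gripped")
P,q=tcp(GB,rc,70); print(env.move_l(P,q,rate=60,f_stop=25)); st("out")
P,q=tcp(GB,rc,120); env.move_l(P,q,rate=150)
P,q=hang(SB,-60,100); P2=P.copy(); P2[1]=-60; P2[0]-=15
env.reach(P2,q)
env.move_l(P,q,rate=200)
P,q=hang(SB,-50,45); env.move_l(P,q,rate=120); env.hold(.3); s=st("pre")
w2,p=snap("wrist","preb2_w.png"); np.save("pose_preb.npy",p["pose"])
f=lambda i,x,y,n:cv2.resize(i[y:y+n,x:x+n],(400,400),interpolation=cv2.INTER_CUBIC)
g=lambda i:cv2.resize(i[60:250,280:440],(336,400),interpolation=cv2.INTER_NEAREST)
cv2.imwrite("pics/b1.png",np.hstack([f(a,160,110,150),g(w2)]))
E
```

```text
open 14.44 [582.47 193.21 261.12] F [-0.54  0.08 -0.64] w 32.2 g 0.0
False
at 19.44 [ 519.76 -247.82  218.21] F [-0.65 -0.51 -0.2 ] w 42.0 g 0.0
gripped 20.02 [ 519.71 -247.74  217.95] F [-1.38  0.32  2.96] w 11.6 g 30.0
False
out 21.33 [ 484.83 -245.41  278.1 ] F [ 0.93 -0.26 -2.76] w 11.6 g 30.0
pre 24.51 [533.02  85.77 307.18] F [ 0.3  -0.34 -2.47] w 12.3 g 30.0
```

View pics/b1.png

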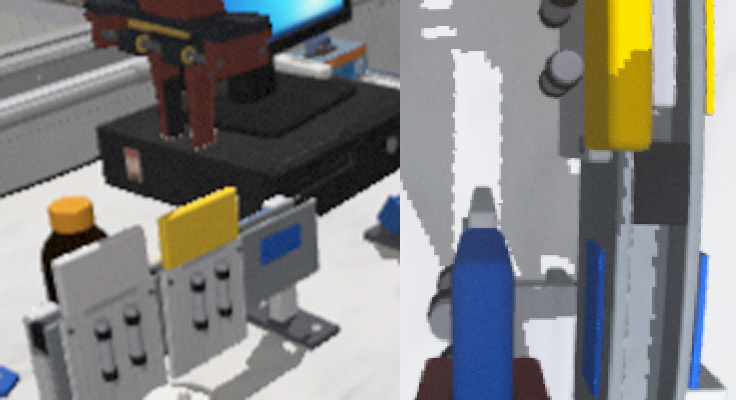

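Yellow hangs upright at its station and blue is in hand. Quick check of the lip and the y alignment.

```bash
python3 - <<'E'
from h import *
p=viewer.camera_params("wrist");p["pose"]=np.load("pose_preb.npy");s=env.read_state()
w=cv2.imread("pics/preb2_w.png");g=cv2.cvtColor(w,cv2.COLOR_BGR2GRAY)
for r in (185,215,235): print(r,g[r,362:405].tolist())
z=lambda X,Y:(280+X/2.1,60+Y/2.1053)
gz=s["tool_pos"][2]-33.5
print("blue far",[plane("wrist",p,z(*u),gz) for u in [(54,258),(112,258)]],"exp",s["tool_pos"]+crot(RAILYAW,0).apply([0,46,0]))
print("yellow near",[plane("wrist",p,z(*u),228) for u in [(187,148),(250,150)]],"exp",SY+crot(RAILYAW,0).apply([-10,-46,0]))
a,b=plane("wrist",p,z(195,240),145),plane("wrist",p,z(190,395),145);print("plate",(a+b)/2)
for u in [(383,235),(383.3,215),(385,185)]:
    L=plane("wrist",p,u,165);print("lip",L,"model x",(SB+crot(RAILYAW,0).apply([0,L[1]-SB[1],0]))[0])
E
```

```text
185 [207, 140, 104, 74, 66, 70, 62, 50, 54, 52, 52, 52, 66, 79, 72, 68, 66, 65, 66, 87, 119, 153, 165, 165, 162, 163, 160, 159, 173, 170, 173, 171, 170, 171, 167, 169, 170, 163, 108, 101, 99, 101, 100]
215 [198, 144, 71, 68, 65, 56, 53, 54, 50, 56, 53, 78, 84, 69, 69, 70, 67, 66, 102, 140, 164, 170, 169, 168, 160, 161, 165, 170, 171, 170, 172, 169, 173, 171, 169, 170, 166, 103, 99, 100, 97, 102, 93]
235 [160, 64, 68, 67, 58, 49, 52, 49, 51, 51, 61, 67, 72, 76, 67, 64, 68, 107, 144, 166, 170, 169, 168, 162, 161, 172, 174, 172, 174, 173, 176, 176, 176, 174, 174, 174, 158, 102, 102, 99, 101, 83, 72]
blue far [array([532.49, 131.93, 273.54]), array([542.99, 130.94, 273.54])] exp [537.25 131.55 307.04]
yellow near [array([565.62, 149.07, 228.  ]), array([581.83, 147.59, 228.  ])] exp [578.82 147.65 165.  ]
plate [577.19  80.99 145.  ]
lip [582.08  67.22 165.  ] model x 581.3031147267151
lip [582.87  83.47 165.  ] model x 582.8322631338294
lip [585.23 106.69 165.  ] model x 585.0174227221386
```

All points agree to within about 1 mm. Seating blue.

```bash
python3 - <<'E'
from h import *
seat(SB); env.hold(.2); st()
set_gripper(32); env.hold(.3); st("open")
P,q=hang(SB,-10,110); env.move_l(P,q,rate=120)
P,q=hang(SB,-40,130,-150); env.move_l(P,q,rate=250); env.hold(.3);st("end")
a,_=snap("scene","fin_s.png");b,_=snap("side","fin_side.png");w,_=snap("wrist","fin_w.png")
f=lambda i,x,y,n:cv2.resize(i[y:y+n,x:x+n],(400,400),interpolation=cv2.INTER_CUBIC)
cv2.imwrite("pics/fin.png",np.vstack([np.hstack([f(a,160,110,150),f(b,290,100,130)]),cv2.resize(w[:200],(640,200))[:, :].copy() if 0 else cv2.copyMakeBorder(w[:200],0,0,0,160,0)]))
E
```

```text
above 26.1 [572.84  81.95 271.93] F [ 0.8  -0.65 -1.53] w 12.2 g 30.0
contact True 26.62 [572.62  81.9  261.87] F [-0.91 -0.97  3.81] w 12.0 g 30.0
dz 0.37049463103846847
 26.82 [572.61  81.85 261.86] F [ 0.44 -0.53  5.19] w 12.0 g 30.0
open 27.66 [571.98  81.85 261.22] F [-0.86  1.01  0.29] w 32.3 g 0.0
end 29.79 [528.87 -63.68 391.25] F [-0.81  0.48  0.06] w 32.3 g 0.0
```

View pics/fin.png

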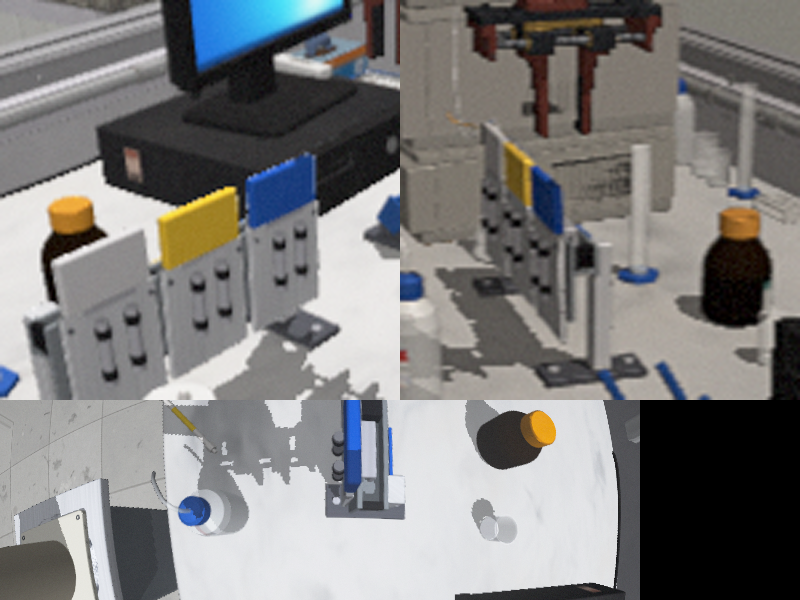

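The final views show the white, yellow and blue carriers hanging in line, level and upright in front of the rail. The gripper is clear and the bystanders I can see are in place.

```bash
python3 -c "
from station import workorder
print(workorder.sign_off())"
```

```text
the job is handed in; nothing more can be done
None
```

Both carriers are hung, seated and released at their own colour stations, each contacting within 0.4 mm of the seat height. I handed the job in at about 30 s of the 67 s; the sign-off gave no verdict.

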